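Hang the washed wine glass in its row of the glass rack

ROBOT

A 6-joint arm with a two-finger parallel gripper is mounted at the origin on the work surface. World frame = base frame: x ahead of the robot, y to its left, z up, the work surface at z = 0. Lengths are in mm, angles in degrees, forces in N, time in s.
With the tool pointing down it reaches from about 275 to 825 mm from the base axis. Payload 4.9 kg.
Tool frame: the origin (TCP) lies at the very end of the fingers, on their centre line; the grasp point (between the pads) lies 19 mm behind it (env.hold_point_z is the distance from the TCP to the grasp point, in mm); z points along the fingers, y is the line along which they close (so a half turn about z gives the same grasp; the last joint's range is limited). The gripper opens to 85 mm and grips with 20 to 120 N. Pads are 22 mm wide; open, the fingers measure 114 mm over their backs; the gripper's body (76 mm by 85 mm) begins 54 mm behind the grasp point. The pads swing forward as they close: fully open they stand 13 mm farther back than shut.
Start: joints at [-79.022, 18.69, -11.035, 60.275, 0, 82.311], TCP at [176.049, -521.081, 231.281] pointing down, gripper open.
Joint ranges: [-152.03, 152.03], [-55.5, 102.48], [-74.3, 77.21], [-110.64, 120.58], [-84.22, 78.4], [-180, 180]. Speed limits (degrees/s): [147.25, 147.25, 180, 180, 180, 180].

INTERFACE

Orientations are given as a 3x3 rotation matrix whose columns are the frame's x, y, z axes.
In Python, from plant import env, snapshot, job, recognise, mark_of gives the robot as it stands.
- The arm moves only by the tool arm_command, never from a script. Its argument "increments" is a list of rows, each an object with "travel": the shift along the tool's x, y, z normalised to -1 to 1, where 1 is 0.4 m, a list of three; "rot": the turn, a rotation vector about the tool's x, y, z normalised to -1 to 1, where 1 is pi/2 rad, a list of three; "grip": the closure, from 0 (fully open) to 1 (shut). A call has 1 to 8 rows; each row is the pose to reach, as a shift and turn from the pose commanded when the call began, along the tool's axes at that moment; what a row does not reach only later rows make up. A row lasts 1/12 s, in which the tool goes at most 41.7 mm and 7.16 degrees, less where a joint would pass 70% of its speed; a pose out of reach is approached as far as the arm can. A call with a number of a shift or a turn outside -1 to 1 is refused whole. A call with a gripper value outside its range is refused whole. The fingers move at their own pace and stop on an object; "newtons" is the grip in N (left out, the last holds). Time passes only in rows, so rows that repeat a pose let the fingers close. It gives the time, the measured TCP pose, the force, the opening and the grip force at its end, in the units of the state.
- env.read_state(): the state, without advancing time (a new reading comes with each control period).
- snapshot(name): name is "side" or "top" or "wrist"; returns a dict with "pixels" (480x640x3 uint8, blue, green, red), "mtx" (3x3 intrinsics, pixels), "extrinsics" (4x4, takes a point from camera to world coordinates). Camera axes: x right, y down, z forward; pixel columns grow to the right and rows downward; lengths in mm; the calibration is good to about 2 mm. A picture is of the moment at which its call begins. There is no depth.
- job.hand_in(): hands the job in; it is judged then, once.
Trained networks look in the newest picture that a camera, given by its name, has taken for a name from the list of things; names that differ only in an ending like _2 or _b are one class to them, and where a whole thing is asked for, a point or a joint stands for the part that bears it (a point fixed in the world has none). Each returns a list of dicts, best first, with "score" (0 to 1); they miss things now and then, are a little off and sometimes report something else, mostly with a low value. They report only what shows in the picture. A call takes as long as a camera call. They do not tell look-alikes from the thing itself.
- recognise(camera, name): "centre" ([row, column] in pixels, amid what is visible of it).
- mark_of(camera, name): "centre" ([row, column] in pixels: a listed point, or the origin of a listed thing).
The state is a dict: "clock": time; "joint_positions": joint angles; "joint_vel": joint speeds; "joint_efforts": joint torques, N m; "position": TCP position; "ee_rot": TCP orientation; "ft_force": force on the tool from outside, world axes, zero at the start; "torque": the same for the moment, N m; "gripper_width": finger opening in mm; "grip_force": force on a finger pad.
Only numpy, scipy, OpenCV 4.12 (cv2) and the standard library are available. Lean on these libraries where they do the work, as an engineer would, in place of code of your own. Each camera call takes 0.05 s, during which the arm holds its last target. There are 200 camera calls.

TASK

Put the washed wine glass away: hang it by its foot in the pair of rails where the two other wine glasses hang, mouth down, stem in the gap. One hangs in the way at the open front, so push them back to make room, and in the end slide the whole row right back, glass against glass and the last against the rear bar. Leave the flutes, coupes and tumblers as they are.

Things in the scene. Friction and masses are not known exactly. Their poses are not given: they have to be found in the camera images.
- rack: Bright steel glass rack, fixed, 370 mm wide: a 14 mm round rear bar between two uprights (y = +-178 mm), a foot bar running forward on the table below each end, and three pairs of level rails running forward from the rear bar at y = -120, 0 and 120 mm, open above and at their free front ends. Origin: on the table below the middle of the rear bar's front face; x points from front to rear, z up.
- wine_rails: The pair of rails where the two wine glasses hang (any of the three places): straight round bars 8 mm thick, 38 mm between centres, 30 mm clear gap, tops 225 mm above the table. Feet lie across both rails and slide with plain friction; the last foot stops at the rear bar. Origin: midway between the rails, level with their tops, at the rear bar's front face; x points along them to the rear.
- wine_mouth (a point): The open front end of wine_rails, midway between the two rail tips (10 mm balls) and level with the rail tops, 235 mm in front of the rear bar; same axes as wine_rails. A glass can enter the rails only here.
- washed_glass: Washed wine glass of clear glass, 150 mm long, about 0.15 kg, mouth down on the salver: flat round foot on top, 66 mm across, 5 mm thick; 9 mm stem; tulip bowl 64 mm wide. Origin: centre of the foot's lower face (which rests on the rails); z up along the stem. Foot top z = +5 mm, bowl from z = -66 mm (widest at -104) to the 53 mm rim at -145 mm.
- wine_front: One of two wine glasses, the same as the washed one, that hang mouth down by the foot in wine_rails; this one hangs near the open front ends. Same origin and axes as the washed glass.
- wine_back: The second wine glass that hangs in wine_rails, between wine_front and the rear bar. Same origin and axes.
- flute_back: Champagne flute, 200 mm long, 49 mm wide, hanging by its 62 mm foot in a neighbouring pair of rails, at the rear. Origin: centre of the lower face of the foot, z up.
- flute_front: The other champagne flute, same size, hanging in front of flute_back in the same rails.
- coupe_back: Champagne coupe (shallow wide bowl of 88 mm), 130 mm long, hanging by its 68 mm foot in the remaining pair of rails, at the rear. Origin: centre of the lower face of the foot, z up.
- coupe_front: The other coupe, same size, hanging in front of coupe_back in the same rails.
- tumbler_a: Clear straight tumbler without a stem, 68 mm wide, 85 mm high, standing mouth down on the salver. Origin: centre of its underside on the salver.
- tumbler_b: The other tumbler on the salver, the same.
- salver: Low steel tray, 280 x 190 mm (its x, y), 6 mm thick with a rim up to 10 mm, fixed on the table to the left or the right of the rack. Origin: centre of its underside.
There are look-alikes about, which are no part of the job. What is shaped like the wine_back but green or yellow is not meant.

How it is judged (in metres and radians):
On the way:
1. the front wine glass has been slid back, so that the open front of the rails is clear (its centre less than 150 mm from the rear bar) (x of wine_front in the frame of wine_rails above -0.15 m and z of wine_front in the frame of wine_rails above -0.01 m), for 0.2 s.
At the end, for the whole second after the job is handed in: All three wine glasses hang still and upside down in wine_rails: foot on both rails (height within 6 mm, tilt under 0.12 rad), stem in the gap (14 mm of the middle), closed up to the rear: every foot centre under 180 mm from the rear bar (165 mm when all touch) (x of washed_glass in the frame of wine_rails between -0.18 and -0.02 m and y of washed_glass in the frame of wine_rails between -0.014 and 0.014 m and z of washed_glass in the frame of wine_rails between -0.006 and 0.006 m and angle between each of washed_glass, wine_front, wine_back's own z axis and vertical below 0.12 rad and linear speed of each of washed_glass, wine_front, wine_back below 0.02 m/s and x of wine_front in the frame of wine_rails between -0.18 and -0.02 m and y of wine_front in the frame of wine_rails between -0.014 and 0.014 m and z of wine_front in the frame of wine_rails between -0.006 and 0.006 m and x of wine_back in the frame of wine_rails between -0.18 and -0.02 m and y of wine_back in the frame of wine_rails between -0.014 and 0.014 m and z of wine_back in the frame of wine_rails between -0.006 and 0.006 m).
It fails at once if a flute is moved by more than 30 mm or tilted by more than 0.35 rad (distance of any of flute_back, flute_front from where it was at the start of the episode above 0.03 m or angle between any of flute_back, flute_front's own z axis and vertical above 0.35 rad).
It fails at once if a coupe is moved by more than 30 mm or tilted by more than 0.35 rad (distance of any of coupe_back, coupe_front from where it was at the start of the episode above 0.03 m or angle between any of coupe_back, coupe_front's own z axis and vertical above 0.35 rad).
It fails at once if a tumbler is moved by more than 30 mm or tilted by more than 0.35 rad (distance of any of tumbler_a, tumbler_b from where it was at the start of the episode above 0.03 m or angle between any of tumbler_a, tumbler_b's own z axis and vertical above 0.35 rad).
It fails at once if a wine glass is knocked over or dropped (tilted by more than 0.6 rad, or its foot lower than 100 mm above the table) (angle between any of washed_glass, wine_front, wine_back's own z axis and vertical above 0.6 rad or height (world z) of any of washed_glass, wine_front, wine_back below 0.1 m).
It also fails if it takes over 69 s, if anything falls off the work surface, if the arm or the gripper's body presses on something with over 40 N, if the wrist force passes 120 N, or if a joint passes its speed limit or range.

## Working session

There is one attempt and no reset: what is moved stays moved. The work goes in short steps, Python scripts to look and compute and a tool call to move; the robot and the scene stay as the last step left them, time stands still between calls to the robot, and variables do not carry over. Pictures are saved under pics/ and viewed, at most 10 in all, crops included, and the job is handed in when it is done.

Besides the shell and the picture viewer there is one more tool, called after "Call:" by a JSON object that holds its "fn" and its "kwargs", one argument or row to a line. arm_command: Moves the arm, as the interface text tells. Its arguments: {"type":"object","properties":{"increments":{"type":"array","items":{"type":"object","properties":{"travel":{"type":"array","items":{"type":"number"}},"rot":{"type":"array","items":{"type":"number"}},"grip":{"type":"number"}}}},"newtons":{"type":"number"}},"required":["increments"]}

```bash
ls; mkdir -p pics; cat > h.py <<'E'
import numpy as np, cv2
from plant import env, snapshot, job, recognise, mark_of
def ray(s,rc):
    K=np.array(s["mtx"]);T=np.array(s["extrinsics"])
    d=T[:3,:3]@np.linalg.inv(K)@np.array([rc[1],rc[0],1.]);return T[:3,3],d/np.linalg.norm(d)
def tri(obs):
    A=np.zeros((3,3));b=np.zeros(3)
    for s,rc in obs:
        o,d=ray(s,rc);P=np.eye(3)-np.outer(d,d);A+=P;b+=P@o
    p=np.linalg.solve(A,b);e=[np.linalg.norm((np.eye(3)-np.outer(d,d))@(p-o)) for o,d in (ray(*x) for x in obs)]
    return p,max(e)
def onz(s,rc,z):
    o,d=ray(s,rc);return o+d*(z-o[2])/d[2]
def proj(s,p):
    T=np.array(s["extrinsics"]);c=T[:3,:3].T@(np.array(p)-T[:3,3]);u=np.array(s["mtx"])@c;return u[1]/u[2],u[0]/u[2]
E
python3 - <<'E'
from h import *
np.set_printoptions(precision=1,suppress=True)
S={}
for c in("side","top","wrist"):
    s=snapshot(c);S[c]=s;cv2.imwrite(f"pics/{c}0.png",s["pixels"]);print(c,np.array(s["extrinsics"])[:3,3])
    for n in("washed_glass","wine_mouth","wine_rails","rack","flute_front","coupe_front","tumbler_a","salver"):
        print(c,n,[(np.round(d["centre"]).tolist(),round(d["score"],2)) for d in mark_of(c,n)])
print(env.read_state()["ee_rot"],env.hold_point_z)
E
```

```text
pics
side [338.7 939.8 877.1]
side washed_glass [([344.0, 327.0], 0.96)]
side wine_mouth [([242.0, 336.0], 0.59)]
side wine_rails [([225.0, 247.0], 0.73)]
side rack [([267.0, 270.0], 0.75)]
side flute_front [([210.0, 310.0], 0.74)]
side coupe_front [([189.0, 333.0], 0.84), ([242.0, 336.0], 0.36)]
side tumbler_a [([393.0, 275.0], 0.78), ([364.0, 296.0], 0.75), ([202.0, 279.0], 0.64)]
side salver [([390.0, 324.0], 0.78)]
top [ 384.5   -9.  1182. ]
top washed_glass [([288.0, 169.0], 0.79), ([239.0, 375.0], 0.23)]
top wine_mouth [([263.0, 264.0], 0.85)]
top wine_rails [([166.0, 277.0], 0.57)]
top rack [([197.0, 325.0], 0.93)]
top flute_front [([224.0, 323.0], 0.84), ([256.0, 207.0], 0.31)]
top coupe_front [([239.0, 376.0], 0.98)]
top tumbler_a [([248.0, 168.0], 0.94), ([257.0, 204.0], 0.68)]
top salver [([285.0, 180.0], 0.82), ([198.0, 323.0], 0.46)]
wrist [ 250.9 -496.   374.5]
wrist washed_glass []
wrist wine_mouth []
wrist wine_rails []
wrist rack []
wrist flute_front []
wrist coupe_front []
wrist tumbler_a []
wrist salver []
[[ 0.9  0.3  0. ]
 [ 0.3 -0.9  0. ]
 [ 0.  -0.  -1. ]] 18.700000000000003
```

View pics/side0.png

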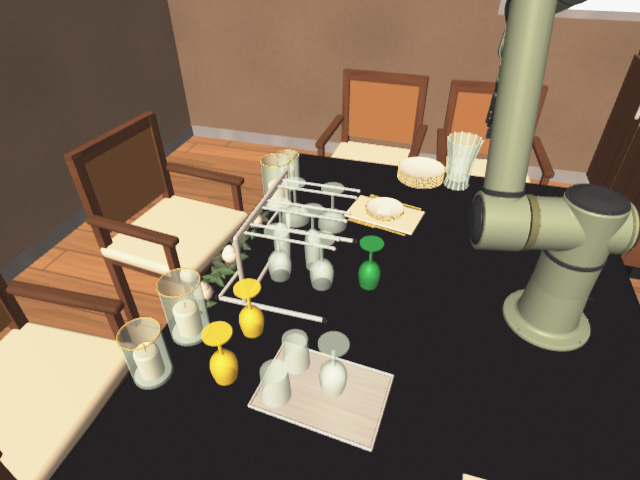

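View pics/top0.png

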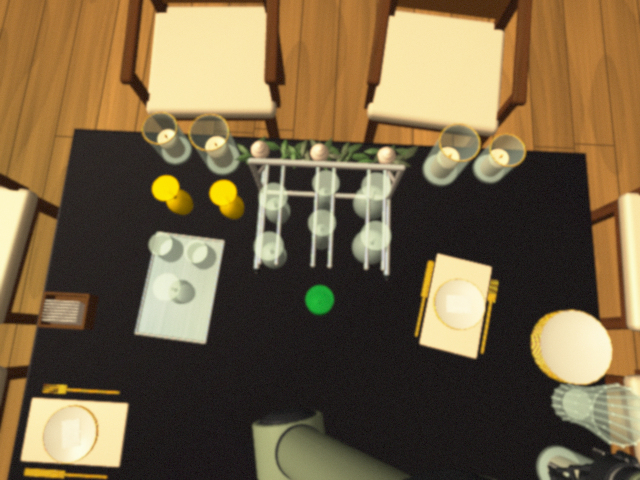

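```bash
python3 - <<'E'
from h import *
np.set_printoptions(precision=1,suppress=True)
s=snapshot("side");t=snapshot("top")
for n in("wine_front","wine_back","wine_rails","wine_mouth","washed_glass","flute_back","flute_front","coupe_back","coupe_front","rack"):
    a=mark_of("side",n);b=mark_of("top",n)
    print(n,[(np.round(d["centre"],1),round(d["score"],2)) for d in a],[(np.round(d["centre"],1),round(d["score"],2)) for d in b])
    for x in a[:3]:
        for y in b[:3]:
            p,e=tri([(s,x["centre"]),(t,y["centre"])])
            if e<8: print("   ",p,e)
E
```

```text
wine_front [(array([240.8, 322. ]), 0.86), (array([189.4, 333.2]), 0.39)] [(array([247.7, 269. ]), 0.78)]
    [579.4 116.6 221.4] 0.89317604907105
    [554.5  98.9 360.1] 4.033170360741059
wine_back [(array([235.6, 277.4]), 0.75), (array([291.4, 250.5]), 0.75), (array([244.4, 372.9]), 0.75), (array([331.9, 218.1]), 0.64), (array([241. , 335.4]), 0.45)] [(array([299.8, 318.6]), 0.97), (array([195.4, 221.6]), 0.9), (array([196. , 273.8]), 0.89), (array([190.7, 167.2]), 0.82), (array([187.5, 377.1]), 0.19)]
    [701.2 115.5 212.9] 3.137024621985907
    [719.8 256.1 143. ] 2.204663783392344
    [774.5 142.3  19.4] 5.999435053283212
    [472.7  -1.7 145.6] 1.1523271075599726
wine_rails [(array([221.5, 247.2]), 0.63)] [(array([167.3, 276.2]), 0.71)]
    [772.6 114.1 237.6] 5.925921413322546
wine_mouth [(array([239.2, 337. ]), 0.64), (array([203.2, 278.8]), 0.49)] [(array([262.4, 263.3]), 0.86)]
    [540.8 123.9 240.1] 0.14424155612305384
washed_glass [(array([345. , 330.8]), 0.86)] [(array([286.5, 168.6]), 0.87)]
    [488.1 359.8 145.6] 2.1193976153849134
flute_back [(array([202.1, 277.9]), 0.81)] [(array([186. , 327.9]), 0.7)]
    [736.9  -8.5 227.4] 5.974100152579058
flute_front [] [(array([219.9, 320.5]), 0.6)]
coupe_back [(array([183.1, 294.1]), 0.6)] [(array([189. , 376.3]), 0.71)]
    [ 732.5 -121.7  226.4] 2.777388334363044
coupe_front [(array([189.4, 334.6]), 0.88)] [(array([238.6, 373.6]), 0.55), (array([287.1, 179.3]), 0.32)]
    [ 611.1 -118.7  227.7] 0.24421658684450795
rack [(array([268. , 268.8]), 0.58)] [(array([200.2, 324.3]), 0.67)]
    [780.2  -0.5 -14.6] 5.462965200806914
```

The side view shows the washed glass on the salver, foot at about (344,333). Two yellow glasses are at (285,247) and (331,217), and the green one is at (243,372). The wine glasses hang in the nearest (+y) rails. In the top view those rails run from (268,257) to (190,265), with feet at about (245,268) and (196,273).

Candidates for the washed glass, top view: salver (288,170) clear; green (299,319); yellow (190,167) and (195,222). Hanging feet are in the rack. I choose the clear one on the salver. Next is a close crop.

```bash
python3 - <<'E'
from h import *
t=cv2.imread("pics/top0.png");s=cv2.imread("pics/side0.png")
cv2.imwrite("pics/c1.png",cv2.resize(t[150:350,130:400],None,fx=2.9,fy=2.9,interpolation=cv2.INTER_CUBIC))
cv2.imwrite("pics/c2.png",cv2.resize(s[170:420,200:400],None,fx=2.4,fy=2.4,interpolation=cv2.INTER_CUBIC))
E
```

```text
(no output)
```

View pics/c1.png

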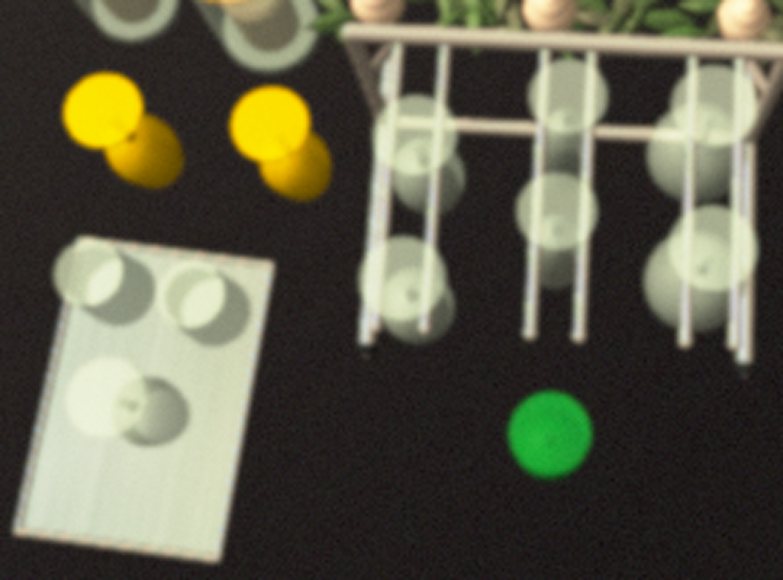

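View pics/c2.png

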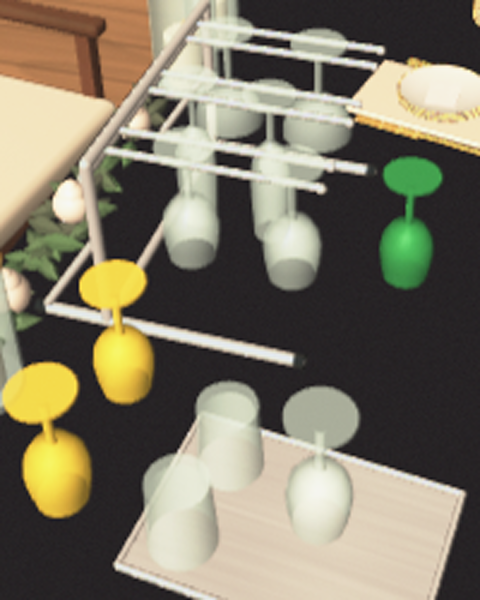

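The crop confirms the target: the clear glass on the salver, with the tumblers behind it and the look-alikes coloured. Wine rail tips are at crop (372,338) and (424,330). The feet are at (403,280) and (416,135), and the washed foot is at (107,398).

```bash
python3 - <<'E'
from h import *
np.set_printoptions(precision=1,suppress=True)
t=snapshot("top");s=snapshot("side")
f=lambda x,y:(150+y/2.9-.5,130+x/2.9-.5)
g=lambda x,y:(170+y/2.4-.5,200+x/2.4-.5)
for n,x,y,z in[("tipL",372,338,221),("tipR",424,330,221),("L rear",398,47,221),("R rear",442,47,221),("mL tip",530,335,221),("mR tip",578,337,221),("mL rear",545,52,221),("mR rear",592,52,221),
 ("cL tip",685,343,221),("cR tip",735,345,221),("cL rear",693,57,221),("cR rear",738,60,221),("wf",403,280,230),("wb",416,135,230),("fb",568,95,230),("ff",557,211,230),("cf",713,248,230),("washed",107,399,156),("tumA",90,273,91),("tumB",195,294,91),
 ("bar l",345,34,225),("bar r",783,49,225),("green",550,435,150),("footbar tip",365,350,8),("footbar tipr",743,362,8)]:
    print(n,onz(t,f(x,y),z))
for n,x,y,z in[("tipouter",322,188,221),("wf",304,163,230),("wb",184,146,230),("washed",321,416,156),("tipinner",371,170,221)]: print("side",n,onz(s,g(x,y),z))
E
```

```text
tipL [535.2 138.3 221. ]
tipR [543.6  98.6 221. ]
L rear [775.9 137.5 221. ]
R rear [777.8 101.6 221. ]
mL tip [544.2  16.3 221. ]
mR tip [544.6 -20.9 221. ]
mL rear [777.8  17.5 221. ]
mR rear [779.9 -20.7 221. ]
cL tip [ 544.4 -103.7  221. ]
cR tip [ 544.9 -142.2  221. ]
cL rear [ 779.9 -102.9  221. ]
cR rear [ 779.2 -139.5  221. ]
wf [580.4 116.8 230. ]
wb [698.5 115.8 230. ]
fb [738.5  -3.1 230. ]
ff [642.1   0.6 230. ]
cf [ 618.8 -122.2  230. ]
washed [483.3 360.9 156. ]
tumA [600.4 414.2  91. ]
tumB [586.5 318.5  91. ]
bar l [783.2 181.  225. ]
bar r [ 789.  -175.2  225. ]
green [474.3  -2.9 150. ]
footbar tip [556.8 176.6   8. ]
footbar tipr [ 564.7 -179.6    8. ]
side tipouter [545.7 134.9 221. ]
side wf [571.2 111.4 230. ]
side wb [699.3 117.8 230. ]
side washed [484.7 361.2 156. ]
side tipinner [505.3  92.2 221. ]
```

```bash
cat >> h.py <<'E'
from scipy.spatial.transform import Rotation as Ro
def go(p,yaw=180):
    st=env.read_state();R=np.array(st["ee_rot"]);T=Ro.from_euler("z",yaw,degrees=True).as_matrix()@np.diag([1,-1,-1.])
    r=Ro.from_matrix(R.T@T).as_rotvec()/(np.pi/2);d=R.T@(np.array(p)-st["position"])/400
    print("t",st["clock"],"pos",np.round(st["position"],1),"yaw",np.degrees(np.arctan2(R[1,0],R[0,0])).round(1),"grip",st["gripper_width"],"travel",d.round(4),"rot",r.round(4))
E
python3 - <<'E'
from h import *
go((330,-250,330),75);go((330,-250,330),110)
E
```

```text
t 2.55 pos [ 176.1 -521.1  231.3] yaw 18.7 grip 85.7149239203505 travel [ 0.5815 -0.5189 -0.2468] rot [ 0.      0.     -0.6259]
t 2.55 pos [ 176.1 -521.1  231.3] yaw 18.7 grip 85.7149239203505 travel [ 0.5815 -0.5189 -0.2468] rot [ 0.      0.     -1.0148]
```

Call:
{"fn": "arm_command", "kwargs": {
  "increments": [
    {"travel":[0.58,-0.52,-0.25],"rot":[0,0,-0.62],"grip":0},
    {"travel":[0.58,-0.52,-0.25],"rot":[0,0,-0.62],"grip":0},
    {"travel":[0.58,-0.52,-0.25],"rot":[0,0,-0.62],"grip":0},
    {"travel":[0.58,-0.52,-0.25],"rot":[0,0,-0.62],"grip":0},
    {"travel":[0.58,-0.52,-0.25],"rot":[0,0,-0.62],"grip":0},
    {"travel":[0.58,-0.52,-0.25],"rot":[0,0,-0.62],"grip":0},
    {"travel":[0.58,-0.52,-0.25],"rot":[0,0,-0.62],"grip":0},
    {"travel":[0.58,-0.52,-0.25],"rot":[0,0,-0.62],"grip":0}
  ]
}}

```text
clock: 3.22
position: [329.9, -247.6, 332.4]
ee_rot: [[0.262, 0.965, 0.001], [0.965, -0.262, -0.001], [-0.0, 0.001, -1.0]]
ft_force: [0.3, -0.1, -0.9]
gripper_width: 85.4
grip_force: 0.0
```

```bash
python3 - <<'E'
from h import *
go((480,20,330),130); print(env.read_state()["joint_positions"])
E
```

```text
t 3.2167 pos [ 329.9 -247.6  332.4] yaw 74.8 grip 85.36563432415447 travel [0.7439 0.1868 0.0061] rot [ 6.000e-04  5.000e-04 -6.131e-01]
[-4.71840750e+01  6.76350290e-01 -1.81954655e+01  7.10640585e+01
  2.67316795e-02  5.79973098e+01]
```

Call:
{"fn": "arm_command", "kwargs": {
  "increments": [
    {"travel":[0.744,0.187,0],"rot":[0,0,-0.61],"grip":0},
    {"travel":[0.744,0.187,0],"rot":[0,0,-0.61],"grip":0},
    {"travel":[0.744,0.187,0],"rot":[0,0,-0.61],"grip":0},
    {"travel":[0.744,0.187,0],"rot":[0,0,-0.61],"grip":0},
    {"travel":[0.744,0.187,0],"rot":[0,0,-0.61],"grip":0},
    {"travel":[0.744,0.187,0],"rot":[0,0,-0.61],"grip":0},
    {"travel":[0.744,0.187,0],"rot":[0,0,-0.61],"grip":0},
    {"travel":[0.744,0.187,0],"rot":[0,0,-0.61],"grip":0}
  ]
}}

```text
clock: 3.88
position: [482.8, 21.1, 331.3]
ee_rot: [[-0.642, 0.767, 0.001], [0.767, 0.642, 0.002], [0.0, 0.002, -1.0]]
ft_force: [0.7, -0.4, -0.1]
gripper_width: 85.4
grip_force: 0.0
```

```bash
python3 - <<'E'
from h import *
go((500,117,330),180)
E
```

```text
t 3.8833 pos [482.8  21.1 331.3] yaw 130.0 grip 85.39775223682484 travel [0.1561 0.1869 0.0036] rot [ 1.400e-03  4.000e-04 -5.561e-01]
```

Call:
{"fn": "arm_command", "kwargs": {
  "increments": [
    {"travel":[0.156,0.187,0.0],"rot":[0,0,-0.556],"grip":0},
    {"travel":[0.156,0.187,0.0],"rot":[0,0,-0.556],"grip":0},
    {"travel":[0.156,0.187,0.0],"rot":[0,0,-0.556],"grip":0},
    {"travel":[0.156,0.187,0.0],"rot":[0,0,-0.556],"grip":0},
    {"travel":[0.156,0.187,0.0],"rot":[0,0,-0.556],"grip":0},
    {"travel":[0.156,0.187,0.0],"rot":[0,0,-0.556],"grip":0},
    {"travel":[0.156,0.187,0.0],"rot":[0,0,-0.556],"grip":0},
    {"travel":[0.156,0.187,0.0],"rot":[0,0,-0.556],"grip":0}
  ]
}}

```text
clock: 4.55
position: [499.2, 112.8, 331.3]
ee_rot: [[-1.0, 0.008, -0.0], [0.008, 1.0, 0.0], [0.0, 0.0, -1.0]]
ft_force: [0.8, 0.3, 1.0]
gripper_width: 85.1
grip_force: 0.0
```

```bash
python3 - <<'E'
from h import *
go((578,117,330))
w=snapshot("wrist");cv2.imwrite("pics/w1.png",w["pixels"])
for n,z in(("wine_front",225),("wine_mouth",225)):
    for d in mark_of("wrist",n): print(n,d["centre"],d["score"],onz(w,d["centre"],z))
print(np.array(w["extrinsics"]).round(2))
E
```

```text
t 4.55 pos [499.2 112.8 331.3] yaw 179.5 grip 85.1167766584056 travel [-0.1968  0.0122  0.0031] rot [ 0.     -0.     -0.0052]
wine_front [340.3, 327.2] 0.85 [582.65886698 116.2154869  225.        ]
wine_front [370.7, 244.6] 0.57 [609.79463346  50.90954471 225.        ]
wine_mouth [192.2, 607.7] 0.17 [469.38421863 305.25178872 225.        ]
[[ 1.0000e-02  9.5000e-01  3.1000e-01  4.2015e+02]
 [ 1.0000e+00 -1.0000e-02 -0.0000e+00  1.1321e+02]
 [ 0.0000e+00  3.1000e-01 -9.5000e-01  4.7443e+02]
 [ 0.0000e+00  0.0000e+00  0.0000e+00  1.0000e+00]]
```

View pics/w1.png

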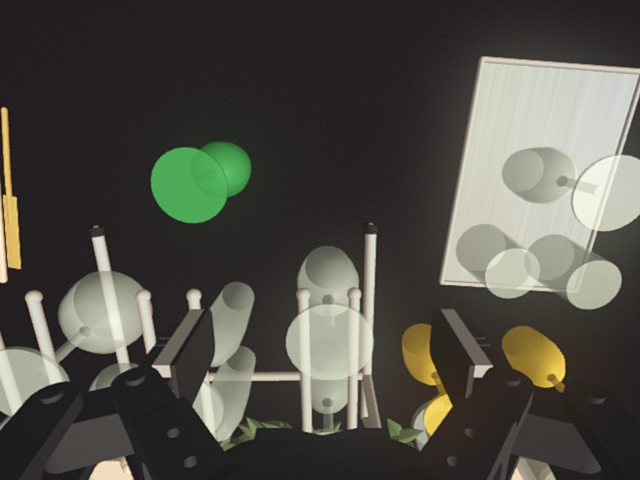

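The wrist view shows the wine_front foot at (342,330) and the wine rail tips at (295,303) and (295,354). The washed foot is at (192,612).

```bash
python3 - <<'E'
from h import *
w=snapshot("wrist");t=snapshot("top")
for n,rc,z in(("foot",(342,329.5),230),("tipL",(295,354),222),("tipR",(295,303),222),("rL",(425,352.5),222),("rR",(425,306),222)): print(n,onz(w,rc,z).round(1))
go((578,118,330)); go((578,118,202))
E
```

```text
foot [581.  117.3 230. ]
tipL [546.1 135.9 222. ]
tipR [545.6  97.9 222. ]
rL [667.4 136.3 222. ]
rR [666.9  97.  222. ]
t 4.8 pos [499.3 112.5 331.3] yaw 179.3 grip 85.57825841222427 travel [-0.1966  0.0161  0.0033] rot [ 0.      0.     -0.0078]
t 4.8 pos [499.3 112.5 331.3] yaw 179.3 grip 85.57825841222427 travel [-0.1966  0.0161  0.3233] rot [ 0.      0.     -0.0078]
```

Call:
{"fn": "arm_command", "kwargs": {
  "increments": [
    {"travel":[-0.1,0.011,0],"rot":[0,0,-0.008],"grip":0},
    {"travel":[-0.2,0.011,0],"rot":[0,0,-0.008],"grip":0},
    {"travel":[-0.2,0.011,0],"rot":[0,0,-0.008],"grip":0},
    {"travel":[-0.2,0.011,0.08],"rot":[0,0,-0.008],"grip":0},
    {"travel":[-0.2,0.011,0.16],"rot":[0,0,-0.008],"grip":0},
    {"travel":[-0.2,0.011,0.23],"rot":[0,0,-0.008],"grip":0},
    {"travel":[-0.2,0.011,0.29],"rot":[0,0,-0.008],"grip":0},
    {"travel":[-0.2,0.011,0.325],"rot":[0,0,-0.008],"grip":0}
  ]
}}

```text
clock: 5.47
position: [577.6, 115.9, 198.0]
ee_rot: [[-1.0, -0.001, -0.004], [-0.001, 1.0, -0.0], [0.004, -0.0, -1.0]]
ft_force: [0.0, 0.6, -0.9]
gripper_width: 85.4
grip_force: 0.0
```

Call:
{"fn": "arm_command", "kwargs": {
  "increments": [
    {"travel":[0,0,0],"rot":[0,0,0],"grip":0.1},
    {"travel":[0,0,0],"rot":[0,0,0],"grip":0.2},
    {"travel":[0,0,0],"rot":[0,0,0],"grip":0.3},
    {"travel":[0,0,0],"rot":[0,0,0],"grip":0.3},
    {"travel":[0,0,0],"rot":[0,0,0],"grip":0.3}
  ],
  "newtons": 20
}}

```text
clock: 5.88
position: [580.1, 116.2, 202.5]
ee_rot: [[-1.0, -0.002, 0.002], [-0.002, 1.0, 0.0], [-0.002, 0.0, -1.0]]
ft_force: [0.3, 0.2, -2.1]
gripper_width: 64.5
grip_force: 22.5
```

Call:
{"fn": "arm_command", "kwargs": {
  "increments": [
    {"travel":[-0.01,0,0],"rot":[0,0,0],"grip":0.3},
    {"travel":[-0.025,0,0],"rot":[0,0,0],"grip":0.3},
    {"travel":[-0.045,0,0],"rot":[0,0,0],"grip":0.3},
    {"travel":[-0.065,0,0],"rot":[0,0,0],"grip":0.3},
    {"travel":[-0.085,0,0],"rot":[0,0,0],"grip":0.3},
    {"travel":[-0.1,0,0],"rot":[0,0,0],"grip":0.3},
    {"travel":[-0.115,0,0],"rot":[0,0,0],"grip":0.3},
    {"travel":[-0.125,0,0],"rot":[0,0,0],"grip":0.3}
  ]
}}

```text
clock: 6.55
position: [630.1, 116.3, 201.8]
ee_rot: [[-1.0, -0.002, 0.0], [-0.002, 1.0, 0.0], [-0.0, 0.0, -1.0]]
ft_force: [-5.7, -0.5, 6.5]
gripper_width: 64.7
grip_force: 22.9
```

Call:
{"fn": "arm_command", "kwargs": {
  "increments": [
    {"travel":[-0.01,0,0],"rot":[0,0,0],"grip":0.3},
    {"travel":[-0.025,0,0],"rot":[0,0,0],"grip":0.3},
    {"travel":[-0.045,0,0],"rot":[0,0,0],"grip":0.3},
    {"travel":[-0.065,0,0],"rot":[0,0,0],"grip":0.3},
    {"travel":[-0.08,0,0],"rot":[0,0,0],"grip":0.3},
    {"travel":[-0.095,0,0],"rot":[0,0,0],"grip":0.3},
    {"travel":[-0.105,0,0],"rot":[0,0,0],"grip":0.3},
    {"travel":[-0.11,0,0],"rot":[0,0,0],"grip":0.3}
  ]
}}

```text
clock: 7.22
position: [673.7, 116.4, 201.8]
ee_rot: [[-1.0, -0.002, -0.001], [-0.002, 1.0, 0.0], [0.001, 0.0, -1.0]]
ft_force: [-5.6, -0.4, 6.3]
gripper_width: 64.5
grip_force: 22.9
```

```bash
python3 - <<'E'
from h import *
go((578,118,330)); st=env.read_state();print(st["ft_force"],st["grip_force"])
s=snapshot("side");t=snapshot("top")
a=cv2.resize(s["pixels"][170:310,220:400],None,fx=3,fy=3,interpolation=cv2.INTER_CUBIC)
w=snapshot("wrist")["pixels"];w=cv2.resize(w,(400,300))
c=np.zeros((720,540,3),np.uint8);c[:420]=a;c[420:,:400]=w
cv2.imwrite("pics/p2.png",cv2.resize(c,(450,600)))
E
```

```text
t 7.2167 pos [673.7 116.4 201.8] yaw -179.9 grip 64.50137547647994 travel [ 0.2394  0.0045 -0.3205] rot [ 0.     -0.0003  0.0014]
[-5.5621765  -0.38536787  6.30036836] 22.926072478294373
```

View pics/p2.png

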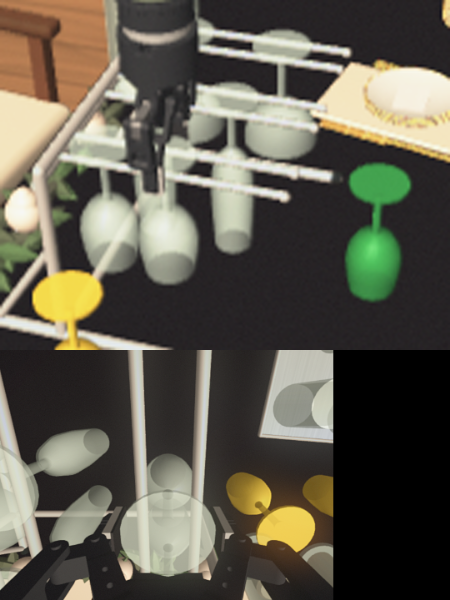

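Wine_front is gripped upright at the rear, next to wine_back. Release and lift.

Call:
{"fn": "arm_command", "kwargs": {
  "increments": [
    {"travel":[0,0,0],"rot":[0,0,0],"grip":0.15},
    {"travel":[0,0,0],"rot":[0,0,0],"grip":0},
    {"travel":[0,0,0],"rot":[0,0,0],"grip":0},
    {"travel":[0,0,0],"rot":[0,0,0],"grip":0},
    {"travel":[0,0,-0.08],"rot":[0,0,0],"grip":0},
    {"travel":[0,0,-0.16],"rot":[0,0,0],"grip":0},
    {"travel":[0,0,-0.24],"rot":[0,0,0],"grip":0},
    {"travel":[0,0,-0.32],"rot":[0,0,0],"grip":0}
  ]
}}

```text
clock: 8.03
position: [673.2, 116.4, 330.5]
ee_rot: [[-1.0, -0.002, -0.0], [-0.002, 1.0, 0.0], [0.0, 0.0, -1.0]]
ft_force: [2.3, 0.2, -0.2]
gripper_width: 85.4
grip_force: 0.0
```

```bash
python3 - <<'E'
from h import *
go((484,361,320)); go((460,361,300))
E
```

```text
t 8.0333 pos [673.2 116.4 330.5] yaw -179.9 grip 85.41695206914775 travel [0.4715 0.6126 0.0264] rot [ 0.     -0.0001  0.0014]
t 8.0333 pos [673.2 116.4 330.5] yaw -179.9 grip 85.41695206914775 travel [0.5315 0.6127 0.0764] rot [ 0.     -0.0001  0.0014]
```

Call:
{"fn": "arm_command", "kwargs": {
  "increments": [
    {"travel":[0.64,0.612,0.05],"rot":[0,0,0],"grip":0},
    {"travel":[0.64,0.612,0.05],"rot":[0,0,0],"grip":0},
    {"travel":[0.64,0.612,0.05],"rot":[0,0,0],"grip":0},
    {"travel":[0.64,0.612,0.05],"rot":[0,0,0],"grip":0},
    {"travel":[0.64,0.612,0.05],"rot":[0,0,0],"grip":0},
    {"travel":[0.64,0.612,0.05],"rot":[0,0,0],"grip":0},
    {"travel":[0.64,0.612,0.05],"rot":[0,0,0],"grip":0},
    {"travel":[0.64,0.612,0.05],"rot":[0,0,0],"grip":0}
  ]
}}

```text
clock: 8.7
position: [430.8, 347.0, 310.5]
ee_rot: [[-1.0, -0.002, 0.001], [-0.002, 1.0, 0.0], [-0.001, 0.0, -1.0]]
ft_force: [0.1, 0.8, 0.5]
gripper_width: 85.4
grip_force: 0.0
```

Call:
{"fn": "arm_command", "kwargs": {
  "increments": [
    {"travel":[0,0,0],"rot":[0,0,0],"grip":0},
    {"travel":[0,0,0],"rot":[0,0,0],"grip":0}
  ]
}}

```text
clock: 8.87
position: [430.7, 347.4, 310.7]
ee_rot: [[-1.0, -0.007, 0.0], [-0.007, 1.0, 0.0], [-0.0, 0.0, -1.0]]
ft_force: [-0.4, -0.2, 0.0]
gripper_width: 85.5
grip_force: 0.0
```

```bash
python3 - <<'E'
from h import *
w=snapshot("wrist");cv2.imwrite("pics/w2.png",w["pixels"])
for n in ("washed_glass",):
    for d in mark_of("wrist",n): print(n,d["centre"],d["score"],onz(w,d["centre"],151))
    for d in recognise("wrist",n): print(n,d["centre"],d["score"])
go((484,361,320))
E
```

```text
washed_glass [278.5, 336.5] 0.89 [486.2231639  360.68089157 151.        ]
washed_glass [268.3, 332.6] 0.6
t 9.0167 pos [433.2 345.4 310.5] yaw -179.9 grip 85.6107873276176 travel [-0.1272  0.0389 -0.0236] rot [-0.0001  0.0004  0.0007]
```

View pics/w2.png

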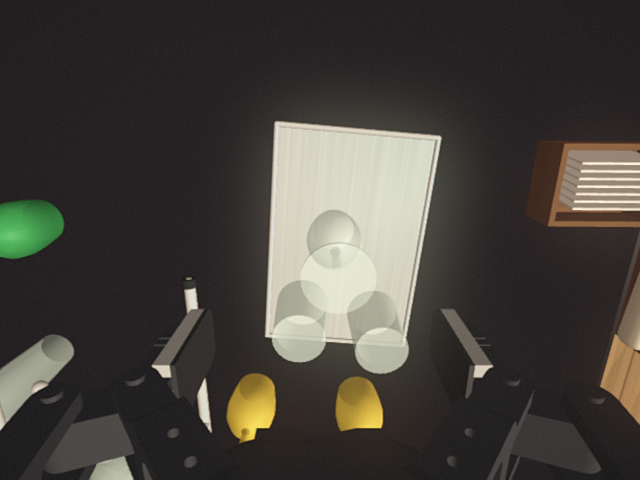

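The wrist view shows the washed foot at (277,338), behind it the tumblers at (339,299) and (350,381). That matches (485.5, 361).

Call:
{"fn": "arm_command", "kwargs": {
  "increments": [
    {"travel":[-0.1,0.036,0],"rot":[0,0,0],"grip":0},
    {"travel":[-0.135,0.036,0.02],"rot":[0,0,0],"grip":0},
    {"travel":[-0.135,0.036,0.1],"rot":[0,0,0],"grip":0},
    {"travel":[-0.135,0.036,0.2],"rot":[0,0,0],"grip":0},
    {"travel":[-0.135,0.036,0.3],"rot":[0,0,0],"grip":0},
    {"travel":[-0.135,0.036,0.38],"rot":[0,0,0],"grip":0},
    {"travel":[-0.135,0.036,0.43],"rot":[0,0,0],"grip":0},
    {"travel":[-0.135,0.036,0.455],"rot":[0,0,0],"grip":0}
  ]
}}

```text
clock: 9.68
position: [485.7, 357.8, 124.6]
ee_rot: [[-1.0, 0.001, -0.005], [0.001, 1.0, -0.003], [0.005, -0.003, -1.0]]
ft_force: [0.3, -0.2, 0.2]
gripper_width: 85.2
grip_force: 0.0
```

Call:
{"fn": "arm_command", "kwargs": {
  "increments": [
    {"travel":[0,0,0],"rot":[0,0,0],"grip":0.1},
    {"travel":[0,0,0],"rot":[0,0,0],"grip":0.2},
    {"travel":[0,0,0],"rot":[0,0,0],"grip":0.3},
    {"travel":[0,0,0],"rot":[0,0,0],"grip":0.3},
    {"travel":[0,0,0],"rot":[0,0,0],"grip":0.3},
    {"travel":[0,0,0],"rot":[0,0,0],"grip":0.3}
  ],
  "newtons": 30
}}

```text
clock: 10.18
position: [487.1, 360.9, 130.0]
ee_rot: [[-1.0, -0.002, 0.002], [-0.002, 1.0, 0.001], [-0.002, 0.001, -1.0]]
ft_force: [-0.0, 0.5, 3.3]
gripper_width: 64.5
grip_force: 33.7
```

Call:
{"fn": "arm_command", "kwargs": {
  "increments": [
    {"travel":[0,0,-0.03],"rot":[0,0,0],"grip":0.3},
    {"travel":[0,0,-0.07],"rot":[0,0,0],"grip":0.3},
    {"travel":[0,0,-0.12],"rot":[0,0,0],"grip":0.3},
    {"travel":[0,0,-0.16],"rot":[0,0,0],"grip":0.3},
    {"travel":[0,0,-0.19],"rot":[0,0,0],"grip":0.3},
    {"travel":[0,0,-0.2],"rot":[0,0,0],"grip":0.3}
  ]
}}

```text
clock: 10.68
position: [487.2, 361.1, 211.1]
ee_rot: [[-1.0, -0.002, 0.003], [-0.002, 1.0, 0.002], [-0.003, 0.002, -1.0]]
ft_force: [0.6, -0.2, -1.1]
gripper_width: 64.6
grip_force: 33.8
```

```bash
python3 - <<'E'
from h import *
go((470,117,208.5)); print(env.read_state()["ft_force"])
E
```

```text
t 10.6833 pos [487.2 361.1 211.1] yaw -179.9 grip 64.62939305943938 travel [ 0.0445 -0.6102  0.0052] rot [0.0012 0.0021 0.0016]
[ 0.55676757 -0.24177403 -1.06781001]
```

Call:
{"fn": "arm_command", "kwargs": {
  "increments": [
    {"travel":[0.02,-0.05,0],"rot":[0,0,0],"grip":0.3},
    {"travel":[0.04,-0.13,0],"rot":[0,0,0],"grip":0.3},
    {"travel":[0.044,-0.22,0],"rot":[0,0,0],"grip":0.3},
    {"travel":[0.044,-0.31,0],"rot":[0,0,0],"grip":0.3},
    {"travel":[0.044,-0.4,0],"rot":[0,0,0],"grip":0.3},
    {"travel":[0.044,-0.49,0],"rot":[0,0,0],"grip":0.3},
    {"travel":[0.044,-0.56,0],"rot":[0,0,0],"grip":0.3},
    {"travel":[0.044,-0.61,0],"rot":[0,0,0],"grip":0.3}
  ]
}}

```text
clock: 11.35
position: [468.5, 114.0, 208.2]
ee_rot: [[-1.0, -0.0, -0.001], [-0.0, 1.0, -0.001], [0.001, -0.001, -1.0]]
ft_force: [0.5, 0.6, -1.3]
gripper_width: 64.1
grip_force: 34.0
```

Call:
{"fn": "arm_command", "kwargs": {
  "increments": [
    {"travel":[0,0,0],"rot":[0,0,0],"grip":0.3},
    {"travel":[0,0,0],"rot":[0,0,0],"grip":0.3},
    {"travel":[0,0,0],"rot":[0,0,0],"grip":0.3},
    {"travel":[0,0,0],"rot":[0,0,0],"grip":0.3}
  ]
}}

```text
clock: 11.68
position: [469.1, 117.2, 208.3]
ee_rot: [[-1.0, -0.003, -0.0], [-0.003, 1.0, 0.0], [0.0, 0.0, -1.0]]
ft_force: [0.2, -0.4, -2.1]
gripper_width: 64.2
grip_force: 34.1
```

```bash
python3 - <<'E'
from h import *
np.set_printoptions(precision=1,suppress=True)
go((600,117,208)); print(env.read_state()["ft_force"])
s=snapshot("side");w=snapshot("wrist")
a=cv2.resize(s["pixels"][170:310,220:400],None,fx=3,fy=3,interpolation=cv2.INTER_CUBIC)
c=np.zeros((720,540,3),np.uint8);c[:420]=a;c[420:,:400]=cv2.resize(w["pixels"],(400,300))
cv2.imwrite("pics/p3.png",cv2.resize(c,(450,600)))
for d in mark_of("side","washed_glass"): print(d, onz(s,d["centre"],229))
print(proj(s,(470,117,229)))
E
```

```text
t 11.6833 pos [469.1 117.2 208.3] yaw -179.8 grip 64.24242255285037 travel [-0.3 -0.   0. ] rot [ 0. -0.  0.]
[ 0.2 -0.4 -2.1]
{'centre': [245.7, 363.0], 'score': 0.78} [478.1 117.3 229. ]
(np.float64(246.2211543099142), np.float64(366.35879006501517))
```

View pics/p3.png

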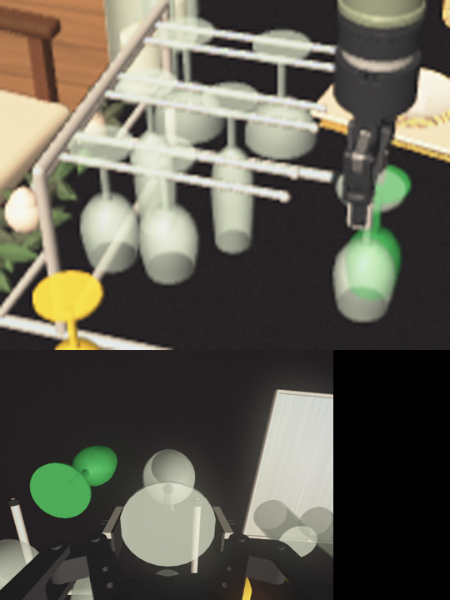

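The glass hangs upright in the gripper in front of the rails; the front of the rails is clear. Enter 4 mm above the rails.

Call:
{"fn": "arm_command", "kwargs": {
  "increments": [
    {"travel":[-0.03,0,0],"rot":[0,0,0],"grip":0.3},
    {"travel":[-0.075,0,0],"rot":[0,0,0],"grip":0.3},
    {"travel":[-0.12,0,0],"rot":[0,0,0],"grip":0.3},
    {"travel":[-0.165,0,0],"rot":[0,0,0],"grip":0.3},
    {"travel":[-0.21,0,0],"rot":[0,0,0],"grip":0.3},
    {"travel":[-0.255,0,0],"rot":[0,0,0],"grip":0.3},
    {"travel":[-0.295,0,0],"rot":[0,0,0],"grip":0.3},
    {"travel":[-0.315,0,0],"rot":[0,0,0],"grip":0.3}
  ]
}}

```text
clock: 12.5
position: [596.9, 117.2, 208.1]
ee_rot: [[-1.0, -0.003, 0.001], [-0.003, 1.0, 0.0], [-0.001, 0.0, -1.0]]
ft_force: [-0.2, 0.5, -1.2]
gripper_width: 64.4
grip_force: 34.1
```

Call:
{"fn": "arm_command", "kwargs": {
  "increments": [
    {"travel":[0,0,0],"rot":[0,0,0],"grip":0.3},
    {"travel":[0,0,0.003],"rot":[0,0,0],"grip":0.3},
    {"travel":[0,0,0.006],"rot":[0,0,0],"grip":0.3},
    {"travel":[0,0,0.008],"rot":[0,0,0],"grip":0.3},
    {"travel":[0,0,0.009],"rot":[0,0,0],"grip":0.3},
    {"travel":[0,0,0.01],"rot":[0,0,0],"grip":0.3},
    {"travel":[0,0,0.01],"rot":[0,0,0],"grip":0.3},
    {"travel":[0,0,0.01],"rot":[0,0,0],"grip":0.3}
  ]
}}

```text
clock: 13.17
position: [595.1, 116.6, 204.6]
ee_rot: [[-1.0, -0.002, 0.0], [-0.002, 1.0, -0.0], [-0.0, -0.0, -1.0]]
ft_force: [0.1, 0.6, -1.6]
gripper_width: 64.3
grip_force: 34.1
```

Call:
{"fn": "arm_command", "kwargs": {
  "increments": [
    {"travel":[0,0,0.002],"rot":[0,0,0],"grip":0.3},
    {"travel":[0,0,0.004],"rot":[0,0,0],"grip":0.3},
    {"travel":[0,0,0.004],"rot":[0,0,0],"grip":0.3},
    {"travel":[-0.01,0,0.004],"rot":[0,0,0],"grip":0.3},
    {"travel":[-0.02,0,0.004],"rot":[0,0,0],"grip":0.3},
    {"travel":[-0.03,0,0.004],"rot":[0,0,0],"grip":0.3},
    {"travel":[-0.035,0,0.004],"rot":[0,0,0],"grip":0.3},
    {"travel":[-0.035,0,0.004],"rot":[0,0,0],"grip":0.3}
  ]
}}

```text
clock: 13.83
position: [609.5, 116.6, 203.8]
ee_rot: [[-1.0, -0.002, 0.001], [-0.002, 1.0, -0.0], [-0.001, -0.0, -1.0]]
ft_force: [-2.7, 0.1, 5.9]
gripper_width: 64.2
grip_force: 34.6
```

Call:
{"fn": "arm_command", "kwargs": {
  "increments": [
    {"travel":[-0.004,0,0],"rot":[0,0,0],"grip":0.3},
    {"travel":[-0.008,0,0],"rot":[0,0,0],"grip":0.3},
    {"travel":[-0.012,0,0],"rot":[0,0,0],"grip":0.3},
    {"travel":[-0.015,0,0],"rot":[0,0,0],"grip":0.3},
    {"travel":[-0.015,0,0],"rot":[0,0,0],"grip":0.3},
    {"travel":[-0.015,0,0],"rot":[0,0,0],"grip":0.3}
  ]
}}

```text
clock: 14.33
position: [614.3, 116.6, 203.8]
ee_rot: [[-1.0, -0.002, -0.001], [-0.002, 1.0, -0.0], [0.001, -0.0, -1.0]]
ft_force: [-5.9, -0.2, 7.3]
gripper_width: 64.2
grip_force: 34.7
```

```bash
python3 - <<'E'
from h import *
np.set_printoptions(precision=1,suppress=True)
go((600,117,208))
s=snapshot("side");t=snapshot("top")
a=cv2.resize(s["pixels"][170:310,220:400],None,fx=3,fy=3,interpolation=cv2.INTER_CUBIC)
b=cv2.resize(t["pixels"][150:290,230:410],None,fx=3,fy=3,interpolation=cv2.INTER_CUBIC)
cv2.imwrite("pics/p4.png",cv2.resize(np.vstack([a,b]),(386,600)))
E
```

```text
t 14.3333 pos [614.3 116.6 203.8] yaw -179.9 grip 64.1571582984636 travel [ 0.  0. -0.] rot [-0. -0.  0.]
```

View pics/p4.png

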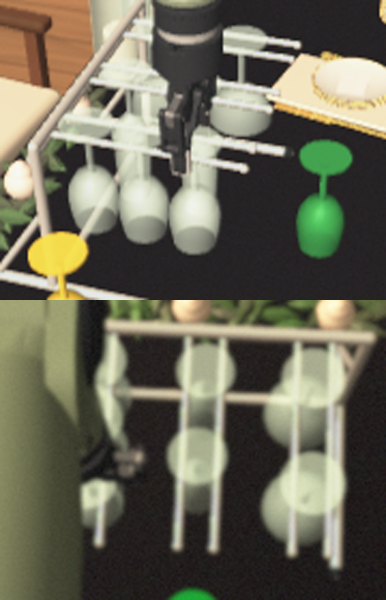

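All three glasses hang upright and close together; the neighbours are unmoved. Press on a little to feel the rear bar.

Call:
{"fn": "arm_command", "kwargs": {
  "increments": [
    {"travel":[-0.004,0,0],"rot":[0,0,0],"grip":0.3},
    {"travel":[-0.008,0,0],"rot":[0,0,0],"grip":0.3},
    {"travel":[-0.01,0,0],"rot":[0,0,0],"grip":0.3},
    {"travel":[-0.01,0,0],"rot":[0,0,0],"grip":0.3}
  ]
}}

```text
clock: 14.77
position: [615.4, 116.7, 203.7]
ee_rot: [[-1.0, -0.002, -0.007], [-0.002, 1.0, -0.001], [0.007, -0.0, -1.0]]
ft_force: [-14.4, -0.5, 11.7]
gripper_width: 64.6
grip_force: 35.0
```

Force has risen and the motion stopped at x = 615, exactly the all-touching place. Ease off, release and lift.

Call:
{"fn": "arm_command", "kwargs": {
  "increments": [
    {"travel":[0.008,0,0],"rot":[0,0,0],"grip":0.3},
    {"travel":[0.008,0,0],"rot":[0,0,0],"grip":0.15},
    {"travel":[0.008,0,0],"rot":[0,0,0],"grip":0},
    {"travel":[0.008,0,0],"rot":[0,0,0],"grip":0},
    {"travel":[0.008,0,0],"rot":[0,0,0],"grip":0},
    {"travel":[0.008,0,-0.08],"rot":[0,0,0],"grip":0},
    {"travel":[0.008,0,-0.17],"rot":[0,0,0],"grip":0},
    {"travel":[0.008,0,-0.26],"rot":[0,0,0],"grip":0}
  ]
}}

```text
clock: 15.43
position: [615.5, 116.6, 307.1]
ee_rot: [[-1.0, -0.002, -0.002], [-0.002, 1.0, -0.0], [0.002, -0.0, -1.0]]
ft_force: [0.5, 0.3, 0.6]
gripper_width: 85.8
grip_force: 0.0
```

Call:
{"fn": "arm_command", "kwargs": {
  "increments": [
    {"travel":[0.1,0,-0.05],"rot":[0,0,0],"grip":0},
    {"travel":[0.2,0,-0.05],"rot":[0,0,0],"grip":0},
    {"travel":[0.3,0,-0.05],"rot":[0,0,0],"grip":0},
    {"travel":[0.35,0,-0.05],"rot":[0,0,0],"grip":0},
    {"travel":[0.35,0,-0.05],"rot":[0,0,0],"grip":0}
  ]
}}

```text
clock: 15.85
position: [472.2, 116.6, 327.7]
ee_rot: [[-1.0, -0.003, -0.001], [-0.003, 1.0, 0.0], [0.001, 0.0, -1.0]]
ft_force: [0.3, 0.3, 1.1]
gripper_width: 85.2
grip_force: 0.0
```

```bash
python3 - <<'E'
from h import *
s=snapshot("side");t=snapshot("top");w=snapshot("wrist")
a=cv2.resize(s["pixels"][170:310,220:400],None,fx=3,fy=3,interpolation=cv2.INTER_CUBIC)
b=cv2.resize(w["pixels"],(540,405))
cv2.imwrite("pics/p5.png",cv2.resize(np.vstack([a,b]),(390,600)))
E
```

```text
(no output)
```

View pics/p5.png

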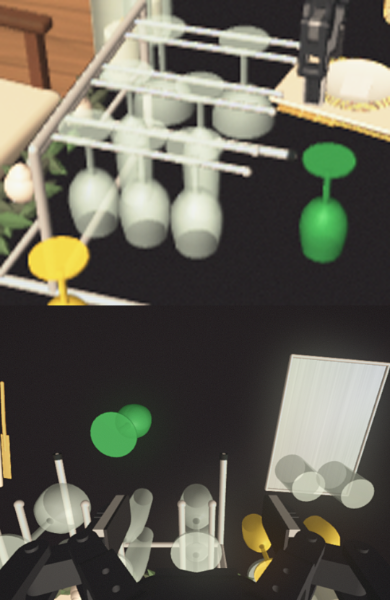

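The side view shows all three wine glasses hanging upright in a touching row at the rear (bowls at about (95,200), (145,212) and (197,222)). Everything else is undisturbed.

```bash
python3 -c "
from plant import job
print(job.hand_in())"
```

```text
the job is handed in; nothing more can be done
None
```

The washed glass now hangs mouth down in the wine rails with the other two, the whole row is pushed back against the rear bar, and I have handed the job in (no verdict was returned).

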